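Set a plate hold-down with a gap gauge

ROBOT

A 6-joint arm with a two-finger parallel gripper is mounted at the origin on a cart in front of the work surface, level with it; the furniture and walls round the work are solid. World frame = base frame: x ahead of the robot, y to its left, z up, the work surface at z = 0. Lengths are in mm, angles in rad, forces in N, time in s.
With the tool pointing down it reaches from about 275 to 725 mm from the base axis. Payload 15.9 kg.
Tool frame: the origin (TCP) lies on the centre line of the jaws, within the pads' length; the fingertips stand 22 mm ahead of it and the grasp point (between the pads) lies 3 mm ahead of it (r.tips_ahead is the distance from the TCP to the fingertips, in mm); z points along the fingers, y is the line along which they close (so a half turn about z gives the same grasp; the last joint's range is limited). The gripper opens to 85 mm and grips with 20 to 120 N. Pads are 22 mm wide; open, the fingers measure 114 mm over their backs; the gripper's body (76 mm by 85 mm) begins 54 mm behind the grasp point. The pads swing forward as they close: fully open they stand 13 mm farther back than shut.
Start: joints at [-1.253, 0.213, -0.034, 1.323, 0, 1.571], TCP at [156.232, -474.949, 253.306] pointing down, gripper open.
Joint ranges: [-2.98, 2.98], [-0.74, 1.72], [-1.14, 1.35], [-2.1, 2.04], [-1.57, 1.44], [-3.14, 3.14]. Speed limits (rad/s): [1.89, 1.89, 2.39, 2.57, 3.14, 3.14].

INTERFACE

Orientations are given as a rotation vector (axis times angle).
In Python, from bench import r gives the robot as it stands. The module is installed in compiled form; this text tells all that it offers.
- The arm moves only by the tool jog_arm, never from a script. Its argument "series" is a list of rows, each a list of 3 entries, a list of its own where there are three numbers: the shift along the tool's x, y, z in mm, then the turn about the tool's z in degrees, then the opening, from -1 (shut) to 1 (fully open). In form: [[[x, y, z], yaw, hand], ...]. A call has 1 to 12 rows; each row is the pose to reach, as a shift and turn from the pose commanded when the call began, along the tool's axes at that moment; what a row does not reach only later rows make up. A row lasts 1/12 s, in which the tool goes at most 41.7 mm and 7.16 degrees, less where a joint would pass 70% of its speed; a pose out of reach is approached as far as the arm can. A call with a gripper value outside its range is refused whole. The fingers move at their own pace and stop on an object; "newtons" is the grip in N (left out, the last holds). Time passes only in rows, so rows that repeat a pose let the fingers close. It gives the time, the measured TCP pose, the force, the opening and the grip force at its end, in the units of the state.
- r.sense(): the state, without advancing time (a new reading comes with each control period).
- r.read_camera(name): name is "scene" or "side" or "wrist"; returns a dict with "img" (384x512x3 uint8, red, green, blue), "K" (3x3 intrinsics, pixels), "position" and "orientation" of the camera in the world. Camera axes: x right, y up, looking along -z (the intrinsics and any distortion apply to the point x, -y, -z); pixel columns grow to the right and rows downward; lengths in mm; the calibration is good to about 2 mm. The wrist camera is an equidistant fisheye: a pixel r from the principal point sees the ray r / f radians off the axis. A picture is of the moment at which its call begins. There is no depth.
- r.finish_job(): hands the job in; it is judged then, once.
Trained networks look in the newest picture that a camera, given by its name, has taken for a name from the list of things; names that differ only in an ending like _2 or _b are one class to them, and where a whole thing is asked for, a point or a joint stands for the part that bears it (a point fixed in the world has none). Each returns a list of dicts, best first, with "p" (0 to 1); they miss things now and then, are a little off and sometimes report something else, mostly with a low value. They report only what shows in the picture. A call takes as long as a camera call.
- r.spot_in(camera, thing): "point" ([column, row] in pixels, amid what is visible of it).
- r.mark_of(camera, thing): "point" ([column, row] in pixels: a listed point, or the origin of a listed thing).
The state is a dict: "clock": time; "joint_positions": joint angles; "dq": joint speeds; "tau": joint torques, N m; "eef_pos": TCP position; "tcp_rot": TCP orientation; "wrist_force": force on the tool from outside, world axes, zero at the start; "torque": the same for the moment, N m; "grip_width": opening from 0.0 (shut) to 1.0 (fully open); "grasp_force": force on a finger pad.
Only numpy, scipy, OpenCV 4.12 (cv2) and the standard library are available. Lean on these libraries where they do the work, as an engineer would, in place of code of your own. Each camera call takes 0.05 s, during which the arm holds its last target. There are 200 camera calls.

TASK

Set the hold-down jaw of the plate fixture to the gap gauge: lay the gauge's blade flat on the fixture's bed, right through under the jaw, then turn the handwheel clockwise until the jaw just drags on the blade, lightly nipped but not squeezed hard. Leave the gauge in the gap with its handle towards you, let go, and do not knock over or shove the power meter or the lens and iris on their posts.

Things in the scene. Friction and masses are not known exactly. Their poses are not given: they have to be found in the camera images.
- fixture: Plate hold-down fixture, bolted down: aluminium base 150 x 136 x 18 mm, two steel posts, a bridge over them (top at z 151 mm), a screw with handwheel through it, 225 mm tall. Origin at table level on the screw's axis; x runs from the open front through the gap to the back, z up. The base, whose top (z 18 mm) is the bed for the blade, spans x -100 to +50 mm; the posts stand at y +-54 mm.
- jaw: Steel jaw 78 mm wide (y), 12 mm thick (x), 24 mm tall, on the screw's axis between the posts (94 mm clear), sprung under a dark crosshead 34 mm deep in x. Its origin is on the axis, 36 mm below its lower edge. The gap from bed to that edge is 18 mm less 8 mm per turn of the screw (1.273 mm per rad), 13 to 18 mm at the start.
- jaw_lift (a joint): How far the jaw is pushed up against its springs, in m: 0 while it hangs free, at most 0.006. Once it rests on the blade, each further mm of screw travel adds 1 mm of lift and 2.5 N of nip, from about 1.5 N at first touch; the two black bolt heads on the crosshead rise by the lift.
- screw (a joint): Angle of screw and handwheel in rad, growing clockwise seen from above, which lowers the jaw and the wheel by 8 mm a turn; 0 at the 18 mm gap, stop at 12.8, start between 0 and 3.8. About 0.07 N m of friction; it stays where it is left.
- crank (a point): Middle of the upright, freely revolving black crank handle on the handwheel: 17 mm thick, 44 mm tall, 34 mm from the axis (towards the fixture's +x at screw angle 0, from there clockwise by the screw angle). The point is 22 mm below the handle's top and 23 mm above the wheel; z 204 mm at screw angle 0, sinking 8 mm a turn. Wheel: 94 mm disc, hub 3 mm above its rim.
- gauge: Gap gauge, 0.16 kg, lying flat: a steel blade 8 mm thick, 28 mm wide, reaching from 23 to 125 mm along +x, and a black-topped grip 54 mm long, 22 mm wide and 18 mm tall. The underside is flat throughout. Origin on the underside, under the middle of the grip; x along the blade to its tip, z up.
- gauge_tip (a point): Middle of the blade's tip at its underside, 125 mm from the gauge's origin along its x.
- power_meter: Grey handheld power meter, 150 x 68 x 30 mm, lying flat. Origin at the centre of its underside.
- lens_post: Lens ring on a black post holder, 48 x 38 x 112 mm, standing. Origin at the centre of its foot.
- iris_post: Black iris on a post holder, 48 x 41 x 124 mm, standing. Origin at the centre of its foot.

How it is judged:
By the outcome, as a careful person would: the job done as asked, in the order asked, and still so for the second after the job is handed in, with the robot touching nothing.
It also fails if it takes over 72 s, if anything falls off the work surface, if the arm or the gripper's body presses on something with over 40 N, if the wrist force passes 120 N, or if a joint passes its speed limit or range.

## Working session

There is one attempt and no reset: what is moved stays moved. The work goes in short steps, Python scripts to look and compute and a tool call to move; the robot and the scene stay as the last step left them, time stands still between calls to the robot, and variables do not carry over. Pictures are saved under pics/ and viewed, at most 10 in all, crops included, and the job is handed in when it is done.

Besides the shell and the picture viewer there is one more tool, called after "Request:" as name(argument=value, ...) on one line, values as JSON. jog_arm: Moves the arm, as the interface text tells. Its arguments: {"type":"object","properties":{"series":{"type":"array","items":{"type":"array"}},"newtons":{"type":"number"}},"required":["series"]}

```bash
mkdir -p pics; cat > h.py <<'E'
import numpy as np, cv2
from scipy.spatial.transform import Rotation as R
from bench import r
def rot(o):
    o=np.array(o,float)
    if o.shape==(3,3): return o
    return R.from_rotvec(o).as_matrix() if o.size==3 else R.from_quat(o).as_matrix()
def ray(c,p,fish):
    K=np.array(c["K"]); x=(p[0]-K[0,2])/K[0,0]; y=(p[1]-K[1,2])/K[1,1]
    if fish:
        t=np.hypot(x,y); s=np.sin(t)/max(t,1e-9); d=np.array([x*s,-y*s,-np.cos(t)])
    else: d=np.array([x,-y,-1.])
    d=rot(c["orientation"])@(d/np.linalg.norm(d)); return np.array(c["position"],float),d
def proj(c,P,fish):
    K=np.array(c["K"]); v=rot(c["orientation"]).T@(np.array(P,float)-c["position"]); v=v*[1,-1,-1]
    if fish:
        n=np.hypot(v[0],v[1]); t=np.arctan2(n,v[2]); q=v[:2]/max(n,1e-9)*t
    else: q=v[:2]/v[2]
    return np.array([K[0,0]*q[0]+K[0,2],K[1,1]*q[1]+K[1,2]])
def tri(rs):
    A=sum(np.eye(3)-np.outer(d,d) for o,d in rs); b=sum((np.eye(3)-np.outer(d,d))@o for o,d in rs)
    return np.linalg.solve(A,b)
def atz(rr,z): o,d=rr; return o+d*(z-o[2])/d[2]
E
python3 - <<'E'
from h import *
np.set_printoptions(precision=1,suppress=True)
ims=[];T={}
for n in ["scene","side","wrist"]:
    c=r.read_camera(n); im=c["img"][:,:,::-1].copy(); cv2.imwrite(f"pics/a_{n}.png",im)
    print(n,np.array(c["position"]),c["orientation"],np.array(c["K"]).ravel()[[0,2,4,5]])
    for t in ["fixture","jaw","crank","gauge","gauge_tip","power_meter","lens_post","iris_post"]:
        m=r.mark_of(n,t)
        for k in m[:2]: print(n,t,round(k["p"],2),np.array(k["point"]))
        if m: T.setdefault(t,[]).append((m[0]["p"],n,ray(c,m[0]["point"],n=="wrist")))
for t,l in T.items():
    print(t,"z0:",[(n,atz(q,0)) for p,n,q in l]); 
    if len(l)>1: print("   tri",tri([q for _,_,q in l]))
s=r.sense();print(s, r.tips_ahead)
E
```

```text
scene [-133.1  679.3 1091.5] [ 0.4 -0.9 -2.2] [464.4 254.7 464.4 193.4]
scene fixture 0.61 [258.1 214.8]
scene jaw 0.59 [258.2 218.2]
scene crank 0.46 [257.6 159.9]
scene gauge 0.76 [207.  295.8]
scene gauge 0.16 [350.7 196.4]
scene gauge_tip 0.91 [200.6 259.5]
scene power_meter 0.9 [353.8 195.1]
scene lens_post 0.73 [199.7 259. ]
scene lens_post 0.54 [172.2 238.5]
side [ 251.  1195.4  618.6] [ 0.2 -1.7 -2.4] [466.8 245.4 466.8 190.2]
side fixture 0.78 [245.2 232.7]
side crank 0.51 [235.9 166. ]
side gauge 0.9 [255.6 296.1]
side gauge_tip 0.97 [217.4 275.4]
side power_meter 0.77 [308.5 208. ]
side iris_post 0.5 [216.1 222.8]
wrist [ 222.2 -452.5  373.8] [-0.2  0.2 -1.2] [297.3 253.3 297.3 185.5]
fixture z0: [('scene', array([593.5, -31.8,   0. ])), ('side', array([597.9, -48.6,  -0. ]))]
   tri [589.9 -26.6   9.5]
jaw z0: [('scene', array([582.8, -21.6,   0. ]))]
crank z0: [('scene', array([ 787.1, -222.5,    0. ])), ('side', array([ 819.3, -692.8,    0. ]))]
   tri [623.  -56.7 204.5]
gauge z0: [('scene', array([478.6, 281.3,   0. ])), ('side', array([481.9, 277.6,   0. ]))]
   tri [479.6 281.3   1.5]
gauge_tip z0: [('scene', array([587. , 213.6,   0. ])), ('side', array([599.2, 212. ,   0. ]))]
   tri [595.8 210.2  -4.3]
power_meter z0: [('scene', array([ 429.8, -319. ,    0. ])), ('side', array([ 439.9, -294.8,    0. ]))]
   tri [ 443.1 -338.9  -19.9]
lens_post z0: [('scene', array([590.3, 214.3,   0. ]))]
iris_post z0: [('side', array([707.4, -94.6,   0. ]))]
{'clock': 1.35, 'joint_positions': array([-1.3,  0.2, -0. ,  1.3,  0. ,  1.6]), 'dq': array([ 0., -0.,  0., -0., -0.,  0.]), 'tau': array([ -0. , -68.6,  48.7,   0. ,  -0. ,   0. ]), 'eef_pos': array([ 156.2, -474.9,  253.3]), 'tcp_rot': array([-3.1, -0.5, -0. ]), 'wrist_force': array([-0. ,  0.2, -0.6]), 'torque': array([-0., -0., -0.]), 'grasp_force': 0.0, 'grip_width': 0.9985672461677603} 22.0
```

```bash
python3 - <<'E'
import cv2,numpy as np
a=cv2.imread('pics/a_scene.png')[90:340,120:400]; b=cv2.imread('pics/a_side.png')[100:350,130:380]
a=cv2.resize(a,None,fx=2.3,fy=2.3,interpolation=cv2.INTER_CUBIC);b=cv2.resize(b,None,fx=2.3,fy=2.3,interpolation=cv2.INTER_CUBIC)
cv2.imwrite('pics/a1.png',a);cv2.imwrite('pics/a2.png',b)
E
```

```text
(no output)
```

View pics/a1.png

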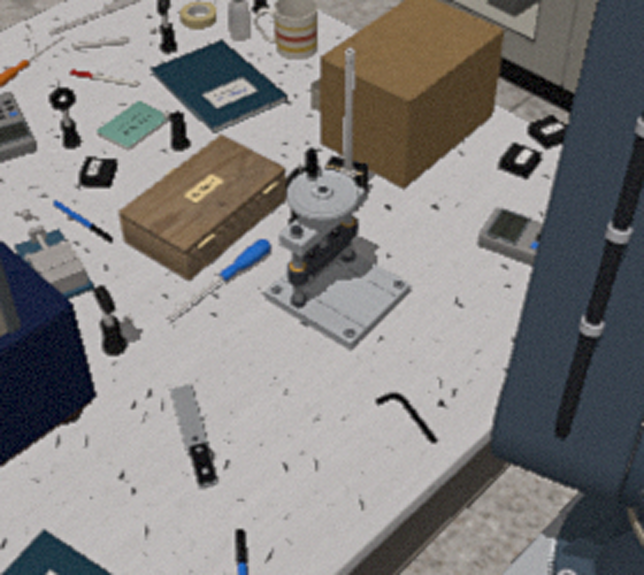

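View pics/a2.png

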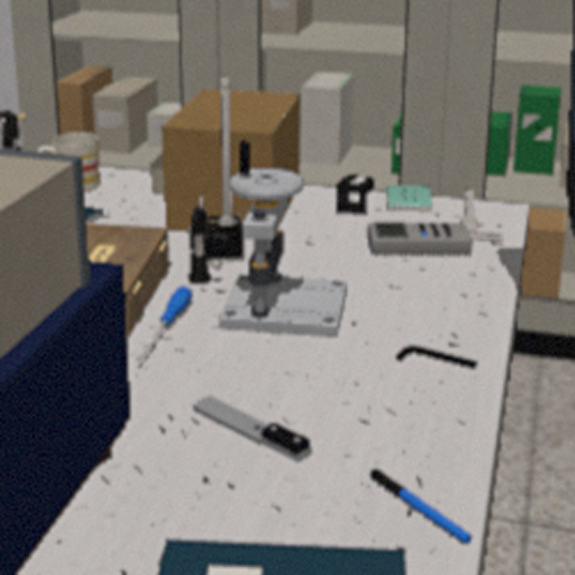

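```bash
cat >> h.py <<'E'
np.set_printoptions(precision=1,suppress=True)
def shift(P,psi=None,frm=None):
    "local shift from current pose to world TCP P; psi=desired tool y-axis heading deg (mod 180)"
    s=r.sense(); M=R.from_rotvec(s["tcp_rot"]).as_matrix()
    sh=M.T@(np.array(P,float)-s["eef_pos"]); out=[sh]
    if psi is not None:
        h=np.degrees(np.arctan2(M[1,1],M[0,1])); d=(h-psi+90)%180-90  # turn about tool z (down): clockwise from above
        out.append(d)
    return out
E
python3 - <<'E'
from h import *
from scipy.optimize import least_squares
s=r.sense();M=R.from_rotvec(s["tcp_rot"]).as_matrix();print(M)
C={n:r.read_camera(n) for n in ["scene","side","wrist"]}
print("cam in tool",M.T@(C["wrist"]["position"]-s["eef_pos"])); print(M.T@rot(C["wrist"]["orientation"]))
f=lambda n,x,y:np.array([x/2.3+(120 if n=="scene" else 130),y/2.3+(90 if n=="scene" else 100)])
F=[("scene",(265,292),(-100,68,18)),]
# candidate correspondences: base corners on the bed
px={"scene":[(265,293),(352,345),(410,289)],"side":[(222,318),(337,331),(348,281)]}
for n in px:
    for p in px[n]: print(n,p,atz(ray(C[n],f(n,*p),0),18 if n=="scene" else 12))
for nm,a,b in [("rodtop",(349,50),(226,82)),("rodbot",(347,155),(228,180)),("meter",(512,235),(420,235)),("post1",(112,345),(200,278)),("wheel",(323,190),(266,182)),("knobtop",(311,152),(244,143)),("boxcorner",(285,178),(165,235))]:
    ra,rb=ray(C["scene"],f("scene",*a),0),ray(C["side"],f("side",*b),0)
    print(nm,tri([ra,rb]),atz(ra,0),atz(rb,0))
E
```

```text
[[ 0.9  0.3  0. ]
 [ 0.3 -0.9  0. ]
 [ 0.  -0.  -1. ]]
cam in tool [  69.7   -0.7 -120.5]
[[ 0.   1.   0.3]
 [ 1.   0.  -0. ]
 [-0.   0.3 -1. ]]
scene (265, 293) [624.9  38.2  18. ]
scene (352, 345) [476.7  21.3  18. ]
scene (410, 289) [ 489.  -106.1   18. ]
side (222, 318) [633.8  25.9  12. ]
side (337, 331) [485.5  23.1  12. ]
side (348, 281) [ 501.9 -127.8   12. ]
rodtop [ 696.1 -198.5  262.5] [ 961.1 -477.6    0. ] [ 1020.6 -1220.2     0. ]
rodbot [ 675.4 -165.2  123. ] [ 762.5 -266.3    0. ] [ 798.4 -525.4    0. ]
meter [ 430.3 -258.9   43.3] [ 464.9 -304.1    0. ] [ 433.6 -352.3    0. ]
post1 [559.1 316.1 201.1] [713.8 234.4   0. ] [ 709.6 -109.6    0. ]
wheel [594.1 -43.7 174.4] [ 731.1 -180.8    0. ] [ 730.3 -532.5    0. ]
knobtop [622.5 -49.2 220.5] [ 808.6 -231.6    0. ] [ 835.  -748.5    0. ]
boxcorner [ 760.2 -124.7   49.2] [ 792.8 -159.3    0. ] [ 814.2 -249.5    0. ]
```

```bash
python3 - <<'E'
from h import *
print(shift([480,-100,330]), shift([465,270,300]))
E
```

```text
[array([ 424.7, -255. ,  -76.7])] [array([ 526.1, -611.2,  -46.7])]
```

Request:
jog_arm(series=[[[425,-255,-77],-72,1],[[425,-255,-77],-72,1],[[425,-255,-77],-72,1],[[425,-255,-77],-72,1],[[425,-255,-77],-72,1],[[425,-255,-77],-72,1],[[425,-255,-77],-72,1],[[425,-255,-77],-72,1],[[425,-255,-77],-72,1],[[425,-255,-77],-72,1],[[425,-255,-77],-72,1],[[425,-255,-77],-72,1]])

```text
clock: 2.5
eef_pos: [480.2, -99.1, 330.5]
tcp_rot: [2.215, 2.227, 0.0]
wrist_force: [0.8, -0.5, 0.9]
grip_width: 1.001
grasp_force: 0.0
```

```bash
python3 - <<'E'
from h import *
c=r.read_camera("wrist"); np.save("w1.npy",c,allow_pickle=True)
cv2.imwrite("pics/b.png",cv2.resize(c["img"][:,:,::-1],(800,600),interpolation=cv2.INTER_CUBIC))
for t,z in [("fixture",0),("jaw",-20),("crank",203),("gauge",0),("gauge_tip",0),("lens_post",0),("iris_post",0),("power_meter",0)]:
    for k in r.mark_of("wrist",t)[:2]: print(t,round(k["p"],2),np.array(k["point"]),atz(ray(c,k["point"],1),z))
print(shift([465,285,300]))
E
```

```text
fixture 0.76 [327.1 111.1] [593.9 -37.6   0. ]
crank 0.82 [413.2 135.2] [628.4 -50.4 203. ]
crank 0.48 [385.8 157.6] [601.  -72.5 203. ]
iris_post 0.9 [390.2 153.8] [ 707.3 -101.     0. ]
power_meter 0.75 [223.  267.4] [ 428.8 -307.     0. ]
[array([387.1, -12.9,  30.1])]
```

View pics/b.png

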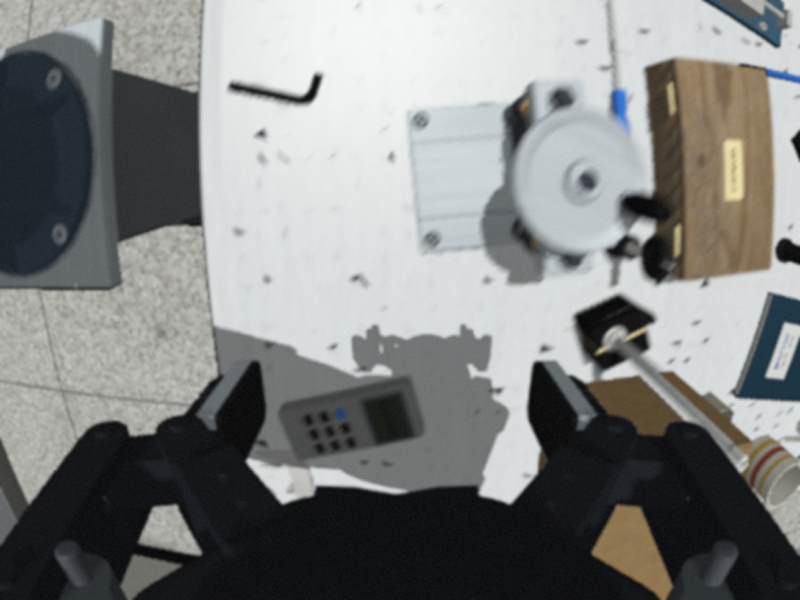

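```bash
python3 - <<'E'
from h import *
c=np.load("w1.npy",allow_pickle=True).item()
k=lambda x,y,z:atz(ray(c,(x*.64,y*.64),1),z)
A=k(408,107,18);B=k(423,252,18);d=A-B
print(A,B,np.linalg.norm(d),np.degrees(np.arctan2(-d[0],d[1])))
for z in (181,184): print("hub",z,k(584,180,z))
print("bolt L bridge",k(563,98,151),k(570,258,151))
C,D=k(563,98,154),k(570,258,154);d=C-D;print((C+D)/2,np.linalg.norm(d),np.degrees(np.arctan2(-d[0],d[1])))
E
```

```text
[491.7  22.3  18. ] [ 507.1 -114.    18. ] 137.24851774750485 6.437572820453675
hub 181 [595.3 -35.5 181. ]
hub 184 [594.  -35.4 184. ]
bolt L bridge [591.1  18.4 151. ] [601.5 -90.5 151. ]
[595.2 -36.  154. ] 108.34846900546934 5.46180096107422
```

Request:
jog_arm(series=[[[390,0,30],-58,1],[[390,0,30],-58,1],[[390,0,30],-58,1],[[390,0,30],-58,1],[[390,0,30],-58,1],[[390,0,30],-58,1],[[390,0,30],-58,1],[[390,0,30],-58,1],[[390,0,30],-58,1],[[390,0,30],-58,1],[[390,0,30],-58,1],[[390,0,30],-58,1]])

```text
clock: 3.95
eef_pos: [477.8, 288.8, 299.8]
tcp_rot: [-0.86, -3.021, 0.001]
wrist_force: [-0.8, -0.9, 0.1]
grip_width: 1.005
grasp_force: 0.0
```

```bash
python3 - <<'E'
from h import *
c=r.read_camera("wrist"); np.save("w2.npy",c,allow_pickle=True)
im=c["img"][:,:,::-1].copy()
for t,z in [("gauge",0),("gauge_tip",0),("lens_post",0),("iris_post",0)]:
    for k in r.mark_of("wrist",t)[:2]:
        print(t,round(k["p"],2),np.array(k["point"]),atz(ray(c,k["point"],1),z))
cv2.imwrite("pics/c.png",cv2.resize(im,(800,600),interpolation=cv2.INTER_CUBIC))
cs=r.read_camera("scene");m=r.mark_of("scene","gauge")[0];mt=r.mark_of("scene","gauge_tip")[0]
mw=r.mark_of("wrist","gauge");mtw=r.mark_of("wrist","gauge_tip")
if mw: print(m["p"],tri([ray(cs,m["point"],0),ray(c,mw[0]["point"],1)]))
if mtw: print(mt["p"],tri([ray(cs,mt["point"],0),ray(c,mtw[0]["point"],1)]))
print(R.from_rotvec(r.sense()["tcp_rot"]).as_matrix())
E
```

```text
gauge 0.65 [254.3 240.3] [597.3 217.7   0. ]
gauge 0.6 [245.5 164.7] [488.2 270.2   0. ]
gauge_tip 0.7 [252.7 239. ] [594.  216.8   0. ]
lens_post 0.97 [295.7 289.4] [716.7 227.6   0. ]
0.59 [ 878.7   38.  -677.7]
0.94 [596.2 215.9  -4.8]
[[-0.8  0.5  0. ]
 [ 0.5  0.8  0. ]
 [-0.   0.  -1. ]]
```

View pics/c.png

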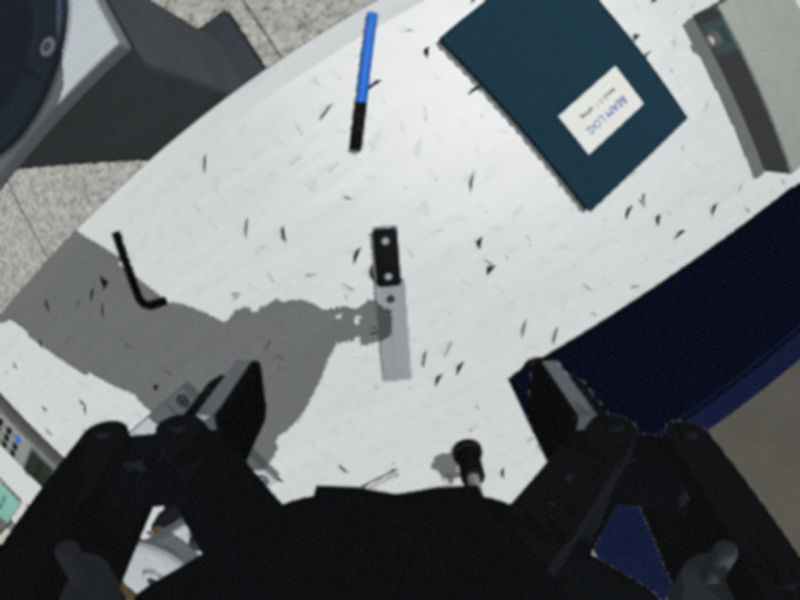

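```bash
python3 - <<'E'
from h import *
c=np.load("w2.npy",allow_pickle=True).item()
k=lambda x,y,z:atz(ray(c,(x*.64,y*.64),1),z)
a,b,t=k(385,228,18),k(388.5,285,18),k(397.5,380,8)
print(a,b,t,np.linalg.norm(a-b),np.linalg.norm((t-a)[:2]))
d=(t-a)[:2];d/=np.linalg.norm(d);print("heading",np.degrees(np.arctan2(d[1],d[0])))
O=t[:2]-125*d; print("O",O, a[:2]+27*d, "mark", atz(ray(c,(245.5,164.7),1),0))
cs=r.read_camera("scene");m=[q for q in r.mark_of("scene","gauge")][:2]
cd=r.read_camera("side");md=r.mark_of("side","gauge")[:1]
for q in m: print(q["p"],tri([ray(cs,q["point"],0),ray(c,(245.5,164.7),1)]),tri([ray(cs,q["point"],0),ray(cd,md[0]["point"],0),ray(c,(245.5,164.7),1)]))
Oo=(O+a[:2]+27*d)/2; G=Oo-14*d; print("grasp",G, shift([*G,60],np.degrees(np.arctan2(d[1],d[0]))+90))
E
```

```text
[463.7 287.5  18. ] [509.  262.8  18. ] [598.3 217.2   8. ] 51.594251047721464 151.7854175027619
heading -27.578638886181157
O [487.5 275.1] [487.7 275. ] mark [488.2 270.2   0. ]
0.85 [495.4 269.4 -32.3] [484.1 275.1  -3.5]
grasp [475.2 281.5] [array([ -1.6,  -7.7, 240.1]), np.float64(-4.212513984981683)]
```

Request:
jog_arm(series=[[[-2,-8,40],-4,1],[[-2,-8,80],-4,1],[[-2,-8,120],-4,1],[[-2,-8,160],-4,1],[[-2,-8,200],-4,1],[[-2,-8,235],-4,1],[[-2,-8,258],-4,1],[[-2,-8,269],-4,1],[[-2,-8,275],-4,1],[[-2,-8,275],-4,1]])

```text
clock: 5.48
eef_pos: [475.3, 281.0, 24.8]
tcp_rot: [-0.754, -3.049, 0.001]
wrist_force: [0.1, 0.0, 0.1]
grip_width: 0.998
grasp_force: 0.0
```

Request:
jog_arm(newtons=45, series=[[[0,0,0],0,-1],[[0,0,0],0,-1],[[0,0,0],0,-1],[[0,0,0],0,-1],[[0,0,0],0,-1],[[0,0,0],0,-1],[[0,0,0],0,-1],[[0,0,0],0,-1],[[0,0,0],0,-1],[[0,0,0],0,-1]])

```text
clock: 6.32
eef_pos: [475.7, 281.2, 25.8]
tcp_rot: [0.754, 3.049, 0.001]
wrist_force: [-2.0, -0.9, 8.4]
grip_width: 0.243
grasp_force: 44.7
```

Request:
jog_arm(series=[[[0,0,-10],0,-1],[[0,0,-30],0,-1],[[0,0,-60],0,-1],[[0,0,-80],0,-1],[[0,0,-80],0,-1]])

```text
clock: 6.73
eef_pos: [477.1, 282.1, 109.8]
tcp_rot: [0.753, 3.046, 0.007]
wrist_force: [1.6, 0.6, -0.9]
grip_width: 0.244
grasp_force: 44.4
```

```bash
python3 - <<'E'
from h import *
s=r.sense();print(s["eef_pos"],s["wrist_force"],s["grasp_force"],shift([387,-57,95],96))
E
```

```text
[477.1 282.1 109.8] [ 1.6  0.6 -0.9] 44.37079668045044 [array([ -78.3, -342.1,   13.3]), np.float64(-33.78964013045603)]
```

Request:
jog_arm(series=[[[-78,-342,8],-34,-1],[[-78,-342,8],-34,-1],[[-78,-342,8],-34,-1],[[-78,-342,8],-34,-1],[[-78,-342,8],-34,-1],[[-78,-342,8],-34,-1],[[-78,-342,8],-34,-1],[[-78,-342,8],-34,-1],[[-78,-342,8],-34,-1],[[-78,-342,8],-34,-1],[[-78,-342,8],-34,-1],[[-78,-342,8],-34,-1]])

```text
clock: 7.73
eef_pos: [384.8, -57.7, 97.1]
tcp_rot: [0.169, -3.137, -0.0]
wrist_force: [-0.3, 0.2, -1.5]
grip_width: 0.244
grasp_force: 44.8
```

```bash
python3 - <<'E'
from h import *
s=r.sense();print(s["eef_pos"],R.from_rotvec(s["tcp_rot"]).as_matrix())
C={}
for n in ["wrist","side","scene"]:
    c=C[n]=r.read_camera(n); cv2.imwrite(f"pics/d_{n}.png",c["img"][:,:,::-1])
    for t in ["gauge","gauge_tip","fixture"]:
        for k in r.mark_of(n,t)[:1]: print(n,t,round(k["p"],2),np.array(k["point"]))
np.save("w3.npy",C,allow_pickle=True)
a=C["wrist"]["img"][:,:,::-1]; b=C["side"]["img"][130:300,150:380,::-1]
cv2.imwrite("pics/d.png",cv2.resize(a,(800,600),interpolation=cv2.INTER_CUBIC))
cv2.imwrite("pics/d2.png",cv2.resize(b,(800,591),interpolation=cv2.INTER_CUBIC))
E
```

```text
[384.8 -57.7  97.1] [[-1.  -0.1 -0. ]
 [-0.1  1.   0. ]
 [-0.   0.  -1. ]]
wrist gauge 0.87 [253.6 258.3]
side gauge 0.86 [313.1 219.4]
side gauge_tip 0.54 [269.5 214.4]
side fixture 0.89 [244.9 232.3]
scene gauge 0.63 [311.3 228.2]
scene gauge_tip 0.85 [278.5 210.7]
scene fixture 0.71 [353.  197.1]
```

View pics/d.png

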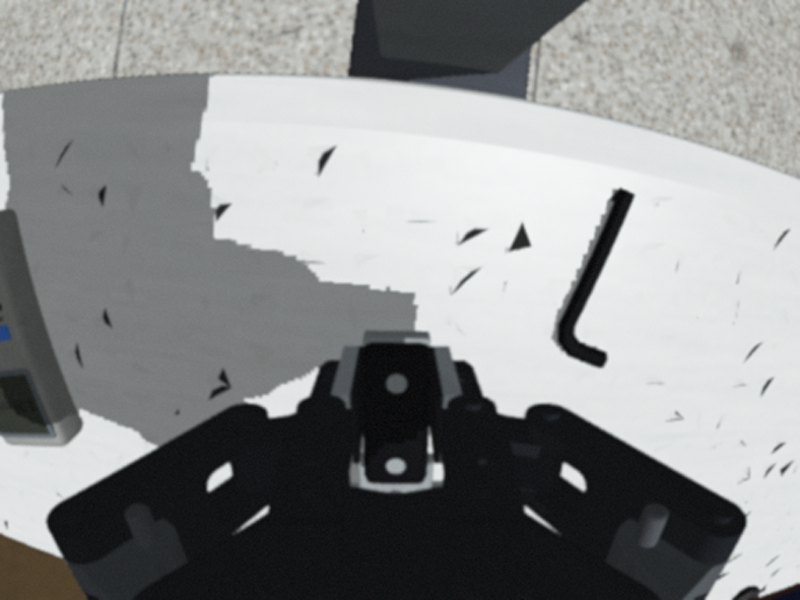

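View pics/d2.png

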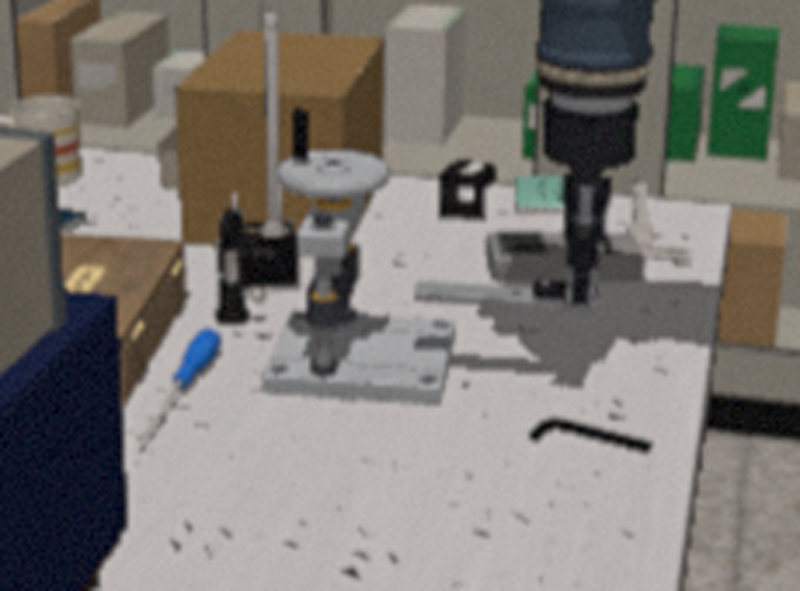

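```bash
python3 - <<'E'
from h import *
C=np.load("w3.npy",allow_pickle=True).item(); W=np.load("w1.npy",allow_pickle=True).item()
s=r.sense();M=R.from_rotvec(s["tcp_rot"]).as_matrix();e=s["eef_pos"]
t=tri([ray(C["scene"],(278.5,210.7),0),ray(C["side"],(269.5,214.4),0)]);g=tri([ray(C["scene"],(311.3,228.2),0),ray(C["side"],(313.1,219.4),0)])
print("tip",t,M.T@(t-e),"org",g,M.T@(g-e))
# front/back grip ends: back edge (397,338) front of black ~ ; z of grip top relative
for y in (383,466): 
  p=atz(ray(C["wrist"],(396*.64,y*.64),1),e[2]-7); print("screw",M.T@(p-e))
for tt,(a,b) in {"hub":((323,187),(265,179)),}.items():
  pass
# fixture pose from side image corners (d2 scale 800/230) on bed z18
f=lambda x,y:(150+x*230/800,130+y*170/591)
for q,n in (((442,390),"front-left"),((264,380),"back-left"),((455,322),"front-right")): print(n,atz(ray(C["side"],f(*q),0),18))
print("hub",tri([ray(C["side"],f(334,162),0),ray(W,(584*.64,180*.64),1)]), "knobtop",tri([ray(C["side"],f(300,110),0),ray(W,(641*.64,200*.64),1)]))
E
```

```text
tip [519.2 -43.4  69.5] [-135.    -0.2   27.5] org [397.6 -58.9  65.5] [-12.5  -2.5  31.6]
screw [2.1 1.  7. ]
screw [-29.9   1.    7. ]
front-left [483.8  23.7  18. ]
back-left [629.7  44.4  18. ]
front-right [ 500.3 -111.    18. ]
hub [592.2 -35.5 186.1] knobtop [617.9 -42.3 224.1]
```

```bash
python3 - <<'E'
from h import *
print(shift([385.4,-58.8,47],96.5),shift([495.6,-46.2,47]))
E
```

```text
[array([-0.4, -1.1, 50.1]), np.float64(-0.2782810016806252)] [array([-111.3,   -0.5,   50.1])]
```

Request:
jog_arm(series=[[[0,-1,20],0,-1],[[0,-1,38],0,-1],[[0,-1,46],0,-1],[[0,-1,50],0,-1],[[0,-1,50],0,-1],[[0,-1,50],0,-1]])

```text
clock: 8.83
eef_pos: [385.2, -58.9, 47.5]
tcp_rot: [-0.17, 3.137, -0.0]
wrist_force: [0.4, 0.4, -2.4]
grip_width: 0.242
grasp_force: 44.8
```

```bash
python3 - <<'E'
from h import *
s=r.sense();print(s["eef_pos"],s["wrist_force"])
c=r.read_camera("side");b=c["img"][170:270,200:340,::-1]
cv2.imwrite("pics/e.png",cv2.resize(b,(798,570),interpolation=cv2.INTER_CUBIC))
E
```

```text
[385.2 -58.9  47.5] [ 0.4  0.4 -2.4]
```

View pics/e.png

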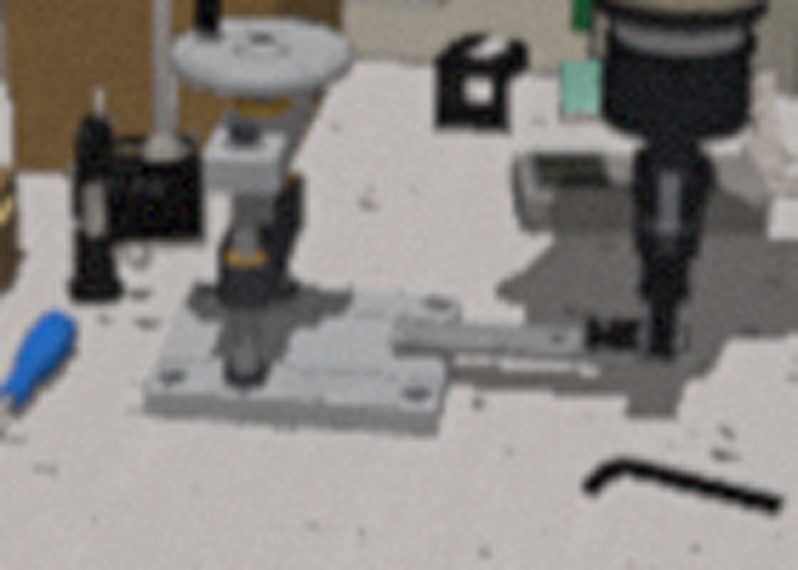

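Request:
jog_arm(series=[[[-20,0,0],0,-1],[[-40,0,0],0,-1],[[-55,0,0],0,-1],[[-70,0,0],0,-1],[[-85,0,0],0,-1],[[-85,0,0],0,-1]])

```text
clock: 9.38
eef_pos: [472.6, -49.5, 48.0]
tcp_rot: [-0.171, 3.134, -0.001]
wrist_force: [-0.8, 1.6, -0.8]
grip_width: 0.245
grasp_force: 44.8
```

Request:
jog_arm(series=[[[-8,0,0],0,-1],[[-16,0,0],0,-1],[[-24,0,0],0,-1],[[-24,0,0],0,-1],[[-24,0,2],0,-1],[[-24,0,3],0,-1],[[-24,0,3],0,-1],[[-24,0,3],0,-1]])

```text
clock: 10.05
eef_pos: [493.0, -47.1, 44.0]
tcp_rot: [0.17, -3.137, -0.0]
wrist_force: [0.1, 0.1, -1.6]
grip_width: 0.239
grasp_force: 44.9
```

```bash
python3 - <<'E'
from h import *
C={}
for n in ["side","scene"]:
    c=C[n]=r.read_camera(n)
    for t in ["gauge","gauge_tip","crank","jaw"]:
        for k in r.mark_of(n,t)[:2]: print(n,t,round(k["p"],2),np.array(k["point"]),"z18",atz(ray(c,k["point"],0),18))
a=cv2.resize(C["side"]["img"][130:270,190:290,::-1],(400,560),interpolation=cv2.INTER_CUBIC)
b=cv2.resize(C["scene"]["img"][130:270,215:315,::-1],(400,560),interpolation=cv2.INTER_CUBIC)
cv2.imwrite("pics/f.png",np.hstack([a,b]))
E
```

```text
side gauge 0.61 [276.  233.8] z18 [498.1 -29.   18. ]
side gauge_tip 0.55 [234.2 226.3] z18 [632.3 -47.   18. ]
side crank 0.49 [236.4 166.3] z18 [ 799.5 -634.3   18. ]
scene gauge 0.71 [279.2 223.6] z18 [508.7 -39.6  18. ]
scene gauge_tip 0.51 [250.3 207. ] z18 [623.5 -26.6  18. ]
scene crank 0.49 [255.5 160.2] z18 [ 776.1 -201.2   18. ]
scene jaw 0.43 [258.2 214.3] z18 [582.8 -21.8  18. ]
```

View pics/f.png

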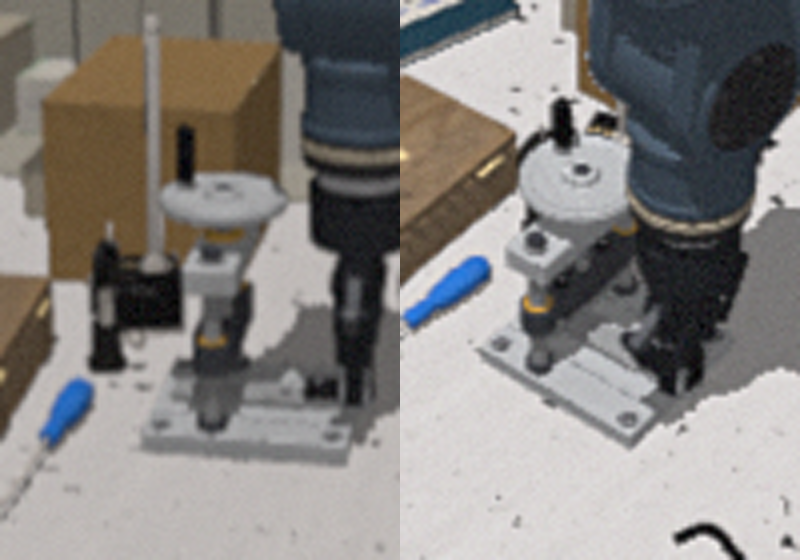

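Request:
jog_arm(series=[[[-3,0,1],0,-1],[[-3,0,1],0,-1],[[-3,0,1.5],0,-1],[[-3,0,2],0,-1],[[-3,0,2],0,-1]])

```text
clock: 10.97
eef_pos: [496.2, -46.9, 43.6]
tcp_rot: [-0.17, 3.137, -0.001]
wrist_force: [-17.2, -1.0, 38.0]
grip_width: 0.245
grasp_force: 49.8
```

Request:
jog_arm(series=[[[0,0,-1.4],0,-1],[[0,0,-1.4],0,-0.3],[[0,0,-1.4],0,-0.1],[[0,0,-2],0,0],[[0,0,-3],0,0],[[0,0,-3],0,0],[[0,0,-3],0,0]])

```text
clock: 11.55
eef_pos: [496.3, -46.8, 45.0]
tcp_rot: [0.17, -3.137, 0.0]
wrist_force: [-0.1, 0.4, 0.4]
grip_width: 0.501
grasp_force: 0.0
```

Request:
jog_arm(series=[[[0,0,-10],0,0],[[0,0,-35],0,0],[[10,0,-60],0,0],[[40,0,-90],0,0],[[60,0,-130],0,0],[[70,0,-170],0,0],[[75,0,-210],0,0],[[75,0,-250],0,0],[[75,0,-260],0,0],[[75,0,-260],0,0]])

```text
clock: 12.38
eef_pos: [422.8, -55.0, 309.2]
tcp_rot: [-0.17, 3.131, -0.002]
wrist_force: [0.9, -0.9, 0.0]
grip_width: 0.498
grasp_force: 0.0
```

```bash
python3 - <<'E'
from h import *
C={n:r.read_camera(n) for n in ["wrist","side","scene"]}
np.save("w4.npy",C,allow_pickle=True)
P={}
for n in C:
    for t in ["gauge","gauge_tip","crank","jaw","fixture"]:
        for k in r.mark_of(n,t)[:1]:
            P.setdefault(t,[]).append(ray(C[n],k["point"],n=="wrist")); print(n,t,round(k["p"],2),np.array(k["point"]),"z18",atz(P[t][-1],18),"z203",atz(P[t][-1],203))
for t in P:
    if len(P[t])>1: print(t,tri(P[t]))
print(r.sense()["eef_pos"])
cv2.imwrite("pics/g.png",np.hstack([cv2.resize(C["wrist"]["img"][:,:,::-1],(400,300),interpolation=cv2.INTER_AREA),cv2.resize(C["side"]["img"][150:270,190:350,::-1],(400,300),interpolation=cv2.INTER_CUBIC)]))
E
```

```text
wrist gauge 0.86 [254.4 212.6] z18 [513.7 -43.2  18. ] z203 [442.1 -51.3 203. ]
wrist fixture 0.78 [251.5 256.5] z18 [588.5 -39.6  18. ] z203 [483.3 -49.4 203. ]
side gauge 0.78 [272.6 233.2] z18 [508.7 -30.3  18. ] z203 [429.3 347.2 203. ]
side gauge_tip 0.78 [232.3 228. ] z18 [634.4 -33.8  18. ] z203 [516.3 344.8 203. ]
side crank 0.57 [233.8 165.9] z18 [ 811.9 -636.8   18. ] z203 [639.1 -72.4 203. ]
side fixture 0.83 [244.7 235.9] z18 [583.5   8.8  18. ] z203 [481.  374.3 203. ]
scene gauge 0.87 [278.5 220.8] z18 [518.2 -46.6  18. ] z203 [406.   78.5 203. ]
scene gauge_tip 0.7 [250.3 209. ] z18 [617.2 -20.4  18. ] z203 [487.9 100.1 203. ]
scene jaw 0.6 [260.7 216.7] z18 [569.9 -20.   18. ] z203 [448.8 100.5 203. ]
scene fixture 0.87 [255.2 216.6] z18 [582.5  -8.2  18. ] z203 [459.2 110.3 203. ]
gauge [514.7 -44.2  15.1]
fixture [599.9 -33.5  -7. ]
gauge_tip [625.2 -22.7  19.1]
[421.7 -54.9 305.1]
```

View pics/g.png

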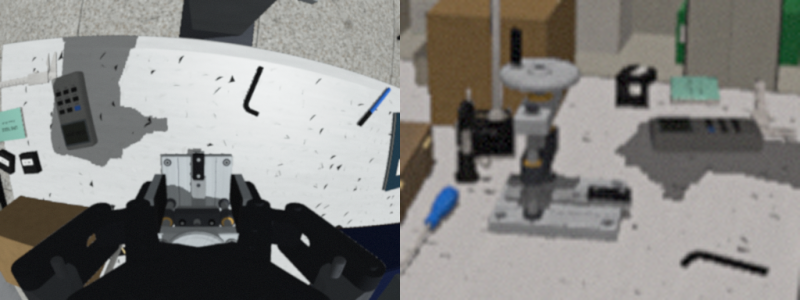

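Request:
jog_arm(series=[[[-10,-30,-25],7,0],[[-30,-61,-25],14,0],[[-60,-61,-25],28,0],[[-100,-61,-25],42,0],[[-142,-61,-25],96,0],[[-142,-61,-25],96,0],[[-142,-61,-25],96,0],[[-142,-61,-25],96,0],[[-142,-61,-25],96,0],[[-142,-61,-25],96,0],[[-142,-61,-25],96,0],[[-142,-61,-25],96,0]])

```text
clock: 14.28
eef_pos: [569.6, -100.2, 330.0]
tcp_rot: [-2.014, -2.411, 0.0]
wrist_force: [-0.7, -0.1, -0.2]
grip_width: 0.5
grasp_force: 0.0
```

Request:
jog_arm(series=[[[0,0,0],14,0],[[0,0,0],14,0],[[0,0,0],14,0]])

```text
clock: 14.53
eef_pos: [569.5, -100.2, 330.0]
tcp_rot: [-2.293, -2.147, 0.0]
wrist_force: [0.0, 1.1, -0.4]
grip_width: 0.503
grasp_force: 0.0
```

```bash
python3 - <<'E'
from h import *
s=r.sense();M=R.from_rotvec(s["tcp_rot"]).as_matrix();print(s["eef_pos"],np.degrees(np.arctan2(M[1,0],M[0,0])))
c=r.read_camera("wrist");np.save("w5.npy",c,allow_pickle=True)
W=np.load("w1.npy",allow_pickle=True).item()
for k in r.mark_of("wrist","crank")[:2]: print(round(k["p"],2),np.array(k["point"]),atz(ray(c,k["point"],1),203),tri([ray(c,k["point"],1),ray(W,(413.2,135.2),1)]))
for k in r.mark_of("wrist","fixture")[:1]: print("fix",round(k["p"],2),np.array(k["point"]),atz(ray(c,k["point"],1),0))
cv2.imwrite("pics/h.png",cv2.resize(c["img"][:,:,::-1],(800,600),interpolation=cv2.INTER_CUBIC))
E
```

```text
[ 569.5 -100.2  330. ] 86.23822647862548
0.89 [316.9 125.9] [627.1 -51.8 203. ] [626.3 -50.8 206.5]
```

View pics/h.png

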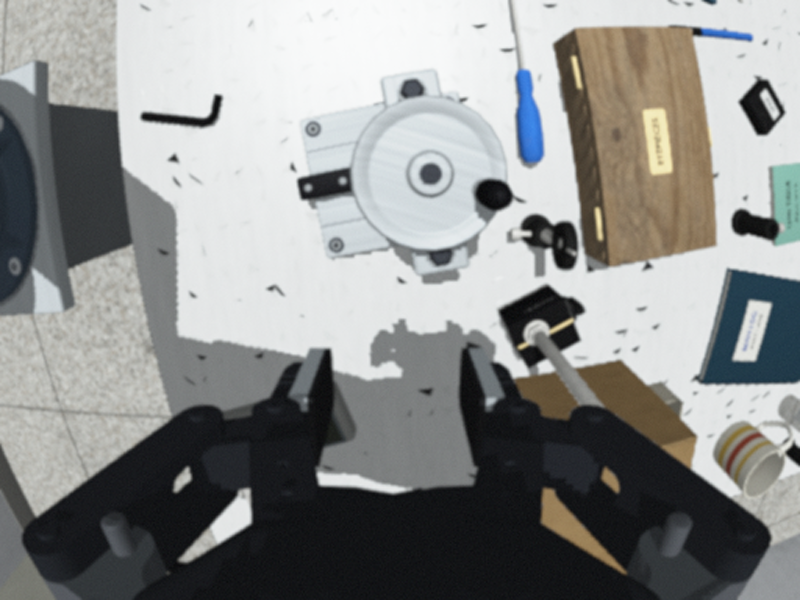

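```bash
python3 - <<'E'
from h import *
c=np.load("w5.npy",allow_pickle=True).item();W=np.load("w1.npy",allow_pickle=True).item()
k=lambda x,y,z:atz(ray(c,(x*.64,y*.64),1),z)
hub=tri([ray(c,(431*.64,174*.64),1),ray(W,(584*.64,180*.64),1)]);print("hub tri",hub,k(431,174,183))
print("wheel edges",k(351,165,180),k(508,180,180),k(436,95,180),k(422,252,180))
print("bolts",k(413,88,154),k(441,257,154)); b=(k(413,88,154)+k(441,257,154))/2;print(b)
print("ktop",k(494,190,225))
print("base fl, fr",k(302,120,18),k(330,258,18))
cr=k(316.9/.64,125.9/.64,203)
for a in (k(431,174,183),b):
    d=cr-a;print("r",np.hypot(*d[:2]),"ang",np.degrees(np.arctan2(d[1],d[0])))
E
```

```text
hub tri [594.4 -37.  183.3] [594.5 -38.6 183. ]
wheel edges [549.  -30.4 180. ] [640.1 -44.1 180. ] [600.4   7.4 180. ] [586.9 -84.5 180. ]
bolts [588.7  16.4 154. ] [600.3 -93.7 154. ]
[594.5 -38.7 154. ]
ktop [622.  -46.6 225. ]
base fl, fr [490.8  16.5  18. ] [ 506.1 -116.5   18. ]
r 35.1683652696151 ang -21.97203760127426
r 35.110238066531004 ang -21.90844559586019
```

```bash
python3 - <<'E'
from h import *
print(shift([626,-50.7,212],180))
E
```

```text
[array([ 52.5,  53.7, 118. ]), np.float64(-3.161131254161461)]
```

Request:
jog_arm(series=[[[25,25,20],-3,0],[[45,50,50],-3,0],[[52,54,70],-3,0],[[52,54,90],-3,0],[[52,54,105],-3,0],[[52,54,113],-3,0],[[52,54,118],-3,0],[[52,54,118],-3,0]])

```text
clock: 15.35
eef_pos: [626.3, -51.5, 211.7]
tcp_rot: [-2.228, -2.215, 0.001]
wrist_force: [0.2, -0.3, 0.0]
grip_width: 0.505
grasp_force: 0.0
```

```bash
python3 - <<'E'
from h import *
s=r.sense();print(s["eef_pos"],s["wrist_force"])
c=r.read_camera("wrist")
for k in r.mark_of("wrist","crank")[:1]: print(round(k["p"],2),atz(ray(c,k["point"],1),203))
cv2.imwrite("pics/i.png",cv2.resize(c["img"][150:384,100:412,::-1],(800,600),interpolation=cv2.INTER_CUBIC))
E
```

```text
[626.3 -51.5 211.7] [ 0.2 -0.3  0. ]
0.94 [625.9 -50.8 203. ]
```

View pics/i.png

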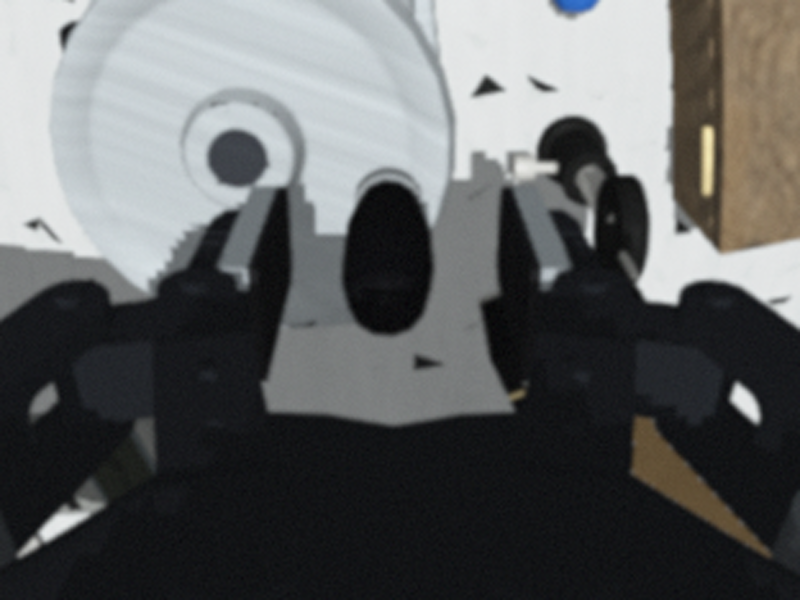

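Request:
jog_arm(newtons=22, series=[[[0,0,0],0,-0.5],[[0,0,0],0,-1],[[0,0,0],0,-1],[[0,0,0],0,-1],[[0,0,0],0,-1],[[0,0,0],0,-1]])

```text
clock: 15.95
eef_pos: [626.0, -51.3, 213.1]
tcp_rot: [-2.229, -2.214, -0.0]
wrist_force: [-8.9, 1.8, 7.2]
grip_width: 0.187
grasp_force: 22.2
```

```bash
cat > crank.py <<'E'
import sys; from h import *
# usage: cx cy a0(current command angle deg, world) step n  -> rows relative to current command, tool x=world heading hx
cx,cy,a0,st,n=map(float,sys.argv[1:6]); s=r.sense(); M=R.from_rotvec(s["tcp_rot"]).as_matrix()
e=s["eef_pos"]; d=e[:2]-[cx,cy]; print("eef",e,"r",np.hypot(*d),"ang",np.degrees(np.arctan2(d[1],d[0])),"F",s["wrist_force"],"T",s["torque"],s["grasp_force"])
rows=[]
for i in range(1,int(n)+1):
    a=np.radians(a0+st*i); b=np.radians(a0)
    p=np.array([34*(np.cos(a)-np.cos(b)),34*(np.sin(a)-np.sin(b)),8*st*i/360]); rows.append((M.T@p).round(1).tolist())
print(rows)
E
python3 crank.py 594.5 -38 -22 -9 12
```

```text
eef [626.  -51.3 213.1] r 34.2367795497629 ang -22.897128131570444 F [-8.9  1.8  7.2] T [0.3 1.7 0. ] 22.227832130156457
[[-4.8, -2.3, 0.2], [-9.2, -5.4, 0.4], [-13.0, -9.1, 0.6], [-16.2, -13.4, 0.8], [-18.7, -18.1, 1.0], [-20.4, -23.2, 1.2], [-21.3, -28.4, 1.4], [-21.4, -33.7, 1.6], [-20.7, -39.0, 1.8], [-19.1, -44.1, 2.0], [-16.7, -48.9, 2.2], [-13.7, -53.3, 2.4]]
```

Request:
jog_arm(series=[[[-4.8,-2.3,0.2],0,-1],[[-9.2,-5.4,0.4],0,-1],[[-13.0,-9.1,0.6],0,-1],[[-16.2,-13.4,0.8],0,-1],[[-18.7,-18.1,1.0],0,-1],[[-20.4,-23.2,1.2],0,-1],[[-20.4,-23.2,1.2],0,-1]])

```text
clock: 16.53
eef_pos: [603.3, -73.5, 211.9]
tcp_rot: [2.228, 2.21, -0.001]
wrist_force: [1.5, -11.6, 3.7]
grip_width: 0.186
grasp_force: 22.0
```

```bash
python3 crank.py 594.5 -38 -76 -9 12
```

```text
eef [603.3 -73.5 211.9] r 36.5345436590978 ang -76.09741793816576 F [  1.5 -11.6   3.7] T [-2.3 -0.3 -0. ] 21.9921326581607
[[-0.9, -5.3, 0.2], [-1.0, -10.6, 0.4], [-0.3, -15.9, 0.6], [1.3, -21.0, 0.7], [3.6, -25.8, 0.9], [6.7, -30.1, 1.1], [10.4, -34.0, 1.3], [14.7, -37.2, 1.5], [19.4, -39.7, 1.7], [24.4, -41.4, 1.8], [29.7, -42.4, 2.0], [35.0, -42.4, 2.2]]
```

Request:
jog_arm(series=[[[-2.4,-5.3,0.2],0,-1],[[-3,-10.6,0.4],0,-1],[[-2.3,-15.9,0.6],0,-1],[[-0.7,-21,0.7],0,-1],[[1.6,-25.8,0.9],0,-1],[[4.7,-30.1,1.1],0,-1],[[8.4,-34,1.3],0,-1],[[12.7,-37.2,1.5],0,-1],[[12.7,-37.2,1.5],0,-1]])

```text
clock: 17.28
eef_pos: [564.6, -59.2, 210.1]
tcp_rot: [2.229, 2.213, -0.003]
wrist_force: [-11.6, -4.5, 11.4]
grip_width: 0.192
grasp_force: 22.8
```

```bash
python3 crank.py 594.5 -39.5 -148 -9 12
```

```text
eef [564.6 -59.2 210.1] r 35.77964307424798 ang -146.54504638434224 F [-11.6  -4.5  11.4] T [-0.9  2.4  0. ] 22.811904236350102
[[4.7, -2.5, 0.2], [9.8, -4.2, 0.4], [15.0, -5.2, 0.6], [20.4, -5.2, 0.8], [25.6, -4.5, 1.0], [30.7, -2.9, 1.1], [35.5, -0.6, 1.3], [39.9, 2.5, 1.5], [43.7, 6.2, 1.7], [46.9, 10.5, 1.9], [49.4, 15.2, 2.1], [51.2, 20.2, 2.3]]
```

Request:
jog_arm(series=[[[4.4,-1.5,0],0,-1],[[9.4,-2.7,0],0,-1],[[14.5,-3.7,0],0,-1],[[19.9,-3.7,0],0,-1],[[25.1,-3,0],0,-1],[[30.2,-1.4,0.2],0,-1],[[35,0.9,0.4],0,-1],[[39.4,4,0.6],0,-1],[[43.2,7.7,0.8],0,-1],[[46.4,12,1],0,-1],[[46.4,12,1],0,-1]])

```text
clock: 18.2
eef_pos: [578.1, -11.3, 208.2]
tcp_rot: [-2.227, -2.213, -0.0]
wrist_force: [-1.7, 8.1, -0.6]
grip_width: 0.184
grasp_force: 21.8
```

```bash
python3 crank.py 593 -40 -238 -9 12; python3 -c "
from h import *
from scipy.optimize import least_squares
p=np.array([[626,-51.3],[603.3,-73.5],[564.6,-59.2],r.sense()['eef_pos'][:2]])
print(least_squares(lambda c:np.hypot(*(p-c).T)-34,[593,-40]).x, least_squares(lambda c:np.hypot(*(p-c[:2]).T)-c[2],[593,-40,34]).x)"
```

```text
eef [578.1 -11.3 208.2] r 32.29030977411756 ang 117.42805813689334 F [-1.7  8.1 -0.6] T [ 1.5  0.3 -0.1] 21.816033977083862
[[2.5, 4.7, 0.2], [4.2, 9.8, 0.4], [5.1, 15.0, 0.6], [5.2, 20.4, 0.8], [4.5, 25.6, 1.0], [2.9, 30.7, 1.2], [0.5, 35.5, 1.4], [-2.5, 39.9, 1.6], [-6.3, 43.7, 1.7], [-10.5, 46.9, 1.9], [-15.2, 49.4, 2.1], [-20.3, 51.1, 2.3]]
[593.5 -41.3] [593.5 -41.4  33.8]
```

Request:
jog_arm(series=[[[2.5,4.7,0.2],0,-1],[[4.7,9.8,0.4],0,-1],[[5.6,15,0.6],0,-1],[[5.7,20.4,0.8],0,-1],[[5,25.6,1],0,-1],[[3.4,30.7,1.2],0,-1],[[1,35.5,1.4],0,-1],[[-2.5,39.9,1.6],0,-1],[[-6.3,43.7,1.7],0,-1],[[-10.5,46.9,1.9],0,-1],[[-15.2,49.4,2.1],0,-1],[[-15.2,49.4,2.1],0,-1]])

```text
clock: 19.2
eef_pos: [626.0, -29.8, 205.9]
tcp_rot: [-2.23, -2.211, 0.007]
wrist_force: [-19.5, -9.8, 5.5]
grip_width: 0.19
grasp_force: 23.0
```

```bash
python3 crank.py 593.5 -40 -340 -9 12
```

```text
eef [626.  -29.8 205.9] r 34.01383674652054 ang 17.395811459026177 F [-19.5  -9.8   5.5] T [-1.9  3.8  0. ] 23.034291137591936
[[-5.1, 1.5, 0.2], [-10.4, 2.1, 0.4], [-15.8, 1.9, 0.6], [-21.0, 0.9, 0.8], [-26.0, -0.9, 1.1], [-30.7, -3.5, 1.3], [-34.9, -6.8, 1.5], [-38.5, -10.7, 1.7], [-41.5, -15.1, 2.0], [-43.7, -19.9, 2.2], [-45.2, -25.1, 2.4], [-45.9, -30.4, 2.6]]
```

Request:
jog_arm(series=[[[-5.1,0,0.2],0,-1],[[-10.4,0.1,0.4],0,-1],[[-15.8,-0.1,0.6],0,-1],[[-21,-1.1,0.8],0,-1],[[-26,-2.9,1.1],0,-1],[[-30.7,-5.5,1.3],0,-1],[[-34.9,-8.8,1.5],0,-1],[[-38.5,-12.7,1.7],0,-1],[[-41.5,-17.1,2],0,-1],[[-43.7,-21.9,2.2],0,-1],[[-43.7,-21.9,2.2],0,-1]])

```text
clock: 20.12
eef_pos: [604.9, -73.0, 204.1]
tcp_rot: [2.229, 2.211, -0.002]
wrist_force: [-0.2, -8.2, -5.5]
grip_width: 0.19
grasp_force: 22.0
```

```bash
python3 crank.py 593.5 -40 -431 -9 5; python3 -c "
from h import *
from scipy.optimize import least_squares
p=np.array([[626,-51.3],[603.3,-73.5],[564.6,-59.2],[578.1,-11.3],[626,-29.8],r.sense()['eef_pos'][:2]])
c=least_squares(lambda c:np.hypot(*(p-c).T)-34,[593,-40]).x;print(c,np.hypot(*(p-c).T),np.degrees(np.arctan2(*(p-c).T[::-1])))
im=r.read_camera('side');[print(k['p'],k['point'],atz(ray(im,k['point'],0),194)) for k in r.mark_of('side','crank')[:1]]"
```

```text
eef [604.9 -73.  204.1] r 34.96330931522486 ang -70.94588172988814 F [-0.2 -8.2 -5.5] T [-1.6 -0.3  0. ] 22.037349968242097
[[-1.4, -5.2, 0.2], [-1.9, -10.5, 0.4], [-1.7, -15.8, 0.6], [-0.5, -21.0, 0.8], [1.4, -26.0, 1.0]]
[593.7 -41.1] [33.9 33.8 34.2 33.6 34.3 33.9] [ -17.5  -73.4 -148.1  117.6   19.3  -70.6]
0.62 [245.3, 166.6] [ 611.9 -102.2  194. ]
```

Request:
jog_arm(series=[[[-1.4,-5.2,0.2],0,-1],[[-1.9,-10.5,0.4],0,-1],[[-1.7,-15.8,0.6],0,-1],[[-0.5,-21,0.8],0,-1],[[1.4,-26,1],0,-1],[[1.4,-26,1],0,-1],[[1.4,-26,1],0,-1]])

```text
clock: 20.8
eef_pos: [578.1, -71.4, 203.0]
tcp_rot: [2.23, 2.212, -0.005]
wrist_force: [-7.2, -9.9, 0.1]
grip_width: 0.185
grasp_force: 22.6
```

```bash
python3 crank.py 593.7 -41.1 -115 -4 3
```

```text
eef [578.1 -71.4 203. ] r 34.11762711303518 ang -117.26677061556022 F [-7.2 -9.9  0.1] T [-1.9  1.4  0. ] 22.6338670693076
[[1.1, -2.1, 0.1], [2.3, -4.2, 0.2], [3.6, -6.1, 0.3]]
```

Request:
jog_arm(series=[[[0,0,0],0,-0.5],[[0,0,0],0,-0.2],[[0,0,0],0,0],[[0,0,0],0,0],[[0,0,0],0,0],[[0,0,-15],0,0],[[0,0,-40],0,0],[[0,0,-70],0,0],[[-15,-5,-100],0,0],[[-30,-8,-125],0,0],[[-30,-8,-125],0,0],[[-30,-8,-125],0,0]])

```text
clock: 21.8
eef_pos: [571.8, -100.5, 329.3]
tcp_rot: [2.229, 2.211, 0.002]
wrist_force: [-0.6, 0.3, -0.6]
grip_width: 0.497
grasp_force: 0.0
```

```bash
python3 - <<'E'
from h import *
s=r.sense();print(s["eef_pos"],s["wrist_force"],s["grip_width"])
c=r.read_camera("wrist"); np.save("w6.npy",c,allow_pickle=True)
g=cv2.cvtColor(c["img"],cv2.COLOR_RGB2GRAY)
for k in r.mark_of("wrist","crank")[:2]:
    p=atz(ray(c,k["point"],1),193.3); print("crank",round(k["p"],2),np.array(k["point"]),p)
    for ctr in ([594.5,-38],[593.7,-41.1]): d=p[:2]-ctr; print(np.hypot(*d),np.degrees(np.arctan2(d[1],d[0])))
C={n:r.read_camera(n) for n in ("side","scene")}
P={}
for n in ("wrist","side","scene"):
    cc=c if n=="wrist" else C[n]
    for t in ("gauge","gauge_tip","lens_post","iris_post","power_meter","crank"):
        for k in r.mark_of(n,t)[:1]: print(n,t,round(k["p"],2),np.array(k["point"]),atz(ray(cc,k["point"],n=="wrist"),18 if "gauge" in t else 193 if t=="crank" else 0))
# wheel circle in wrist image for the axis
k=lambda x,y,z:proj(c,(x,y,z),1)
cir=[k(594.2+47*np.cos(a),-38.5+47*np.sin(a),170) for a in np.linspace(0,2*np.pi,9)]
hub=cv2.HoughCircles(cv2.medianBlur(g,3),cv2.HOUGH_GRADIENT,1,20,param1=80,param2=25,minRadius=35,maxRadius=65)
if hub is not None:
    for h in hub[0][:4]: print("circle",h,atz(ray(c,h[:2],1),170))
E
```

```text
[ 571.8 -100.5  329.3] [-0.6  0.3 -0.6] 0.49681943026585773
crank 0.86 [263.1 145.8] [581.8 -67.4 193.3]
32.07793789054179 -113.37656247107729
28.91922521926022 -114.35863136072612
wrist gauge 0.7 [210.9 116.7] [512.4 -48.5  18. ]
wrist lens_post 0.28 [210.6 119.6] [509.3 -53.7   0. ]
wrist iris_post 0.77 [335.7 151.4] [ 702.8 -103.3    0. ]
wrist power_meter 0.83 [171.3 267.6] [ 423.9 -310.3    0. ]
wrist crank 0.86 [263.1 145.8] [581.8 -67.5 193. ]
side gauge 0.87 [271.7 235. ] [508.6 -17.8  18. ]
side gauge_tip 0.73 [233.7 226.2] [634.  -47.3  18. ]
side iris_post 0.57 [217.6 223.6] [700.8 -90.    0. ]
side power_meter 0.86 [307.6 207.8] [ 443.1 -295.8    0. ]
side crank 0.39 [254.9 170. ] [576.4 -80.4 193. ]
scene gauge 0.63 [278.4 224.1] [509.  -36.4  18. ]
scene gauge_tip 0.5 [251.  204.9] [628.6 -34.8  18. ]
scene lens_post 0.72 [167.7 239.1] [718.9 234.4   0. ]
scene crank 0.58 [272.1 168.6] [566.3 -65.  193. ]
circle [274.5 110.5  48.8] [593.3 -37.3 170. ]
circle [488.5 331.5  48.8] [ 987.1 -382.   170. ]
```

```bash
python3 -c "
from bench import r; print(r.finish_job())"
```

```text
the job is handed in; nothing more can be done
None
```

The job is handed in at about 22 s on the clock: the gauge lies flat on the bed, right through under the jaw with its handle towards the robot. I worked the handwheel angle out to about 8.4 rad, a lift of about 0.6–0.7 mm and a nip of roughly 3 N; I did not measure the lift itself. The gripper is clear and the power meter, lens and iris are where they were, but I viewed 11 pictures, one over the limit of 10.

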